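Draw out the sample tray with a pull hook

ROBOT

A 7-joint arm with a two-finger parallel gripper is mounted at the origin on a cart in front of the work surface, level with it; the furniture and walls round the work are solid. World frame = base frame: x ahead of the robot, y to its left, z up, the work surface at z = 0. Lengths are in m, angles in rad, forces in N, time in s.
With the tool pointing down it reaches from about 0.35 to 0.9 m from the base axis. Payload 8.1 kg.
Tool frame: the origin (TCP) lies on the centre line of the jaws, within the pads' length; the fingertips stand 17 mm ahead of it and the grasp point (between the pads) lies 2 mm behind it; z points along the fingers, y is the direction in which the jaws open and shut (so a half turn about z gives the same grasp; the last joint's range is limited). The gripper opens to 92 mm and grips with 3 to 60 N. Pads are 19 mm wide; open, the fingers measure 130 mm over their backs; the gripper's body (75 mm by 190 mm) begins 47 mm behind the grasp point.
Start: joints at [1.095, 0.434, 0.025, 1.573, -0.012, 1.134, -0.075], TCP at [0.228, -0.582, 0.244] pointing down, gripper open.
Joint ranges: [-2.62, 2.62], [-0.44, 2.09], [-1.27, 1.32], [0.08, 2.57], [-1.32, 4.46], [0.12, 2], [-2.74, 2.74]. Speed limits (rad/s): [2.22, 2.22, 3.01, 3.01, 3.14, 3.14, 3.14].

INTERFACE

Orientations are given as a rotation vector (axis times angle).
In Python, from cell import arm, imaging, job gives the robot as it stands.
- The arm moves only by the tool jog_arm, never from a script. Its argument "moves" is a list of rows, each an object with "fingers": the closure, from -1 (fully open) to 1 (shut); "xyz": the shift along the tool's x, y, z in cm, a list of three; "angular": the turn, a rotation vector about the tool's x, y, z in rad, a list of three. In form: [{"fingers": fingers, "xyz": [dx, dy, dz], "angular": [ax, ay, az]}, ...]. A call has 1 to 12 rows; each row is the pose to reach, as a shift and turn from the pose commanded when the call began, along the tool's axes at that moment; what a row does not reach only later rows make up. A row lasts 1/8 s, in which the tool goes at most 62.5 mm and 10.7 degrees, less where a joint would pass 70% of its speed; a pose out of reach is approached as far as the arm can. A call with a gripper value outside its range is refused whole. The fingers move at their own pace and stop on an object; "grip_force" is the grip in N (left out, the last holds). Time passes only in rows, so rows that repeat a pose let the fingers close. It gives the time, the measured TCP pose, the force and the opening at its end, in the units of the state.
- arm.observe(): the state, without advancing time (a new reading comes with each control period).
- imaging.get_image(name): name is "scene" or "top" or "wrist"; returns the picture (400x640x3 uint8, red, green, blue); there is no depth.
- imaging.camera_params(name): a dict with "fx", "fy", "cx", "cy" (pixels), "dist" ([k1, k2, p1, p2, k3] as OpenCV has them; the pictures are not rectified), "rvec" (rotation vector, rad) and "tvec" (3), from world to camera coordinates, as OpenCV has them; the wrist camera has in their place "hand_eye" (4x4, takes a point from camera to tool coordinates, whose origin is the TCP and whose axes are the flange's). Camera axes: x right, y down, z forward; pixel columns grow to the right and rows downward; lengths in m; the calibration is good to about 2 mm. A picture is of the moment at which its call begins: read the wrist's pose just before it. camera_params takes no time and is no camera call.
- job.sign_off(): hands the job in, once; it reports no verdict.
The state is a dict: "clock": time; "joints": joint angles; "dq": joint speeds; "joint_efforts": joint torques, N m; "position": TCP position; "ee_rot": TCP orientation; "force": force on the tool from outside, world axes, zero at the start; "ft_torque": the same for the moment, N m; "width": opening from 0.0 (shut) to 1.0 (fully open).
Only numpy, scipy, OpenCV 4.12 (cv2) and the standard library are available. Lean on these libraries where they do the work, as an engineer would, in place of code of your own. Each camera call takes 0.05 s, during which the arm holds its last target. There are 200 camera calls.

TASK

Take the orange-handled pull hook off its rest, put its upturned tip through the finger hole of the blue sample tray so that it catches behind the front, and draw the tray out until it comes up against its stop; where the stop lies can only be felt. Lean on the stop with the hook for a moment with about 10 N, never 20 N or more, keeping your fingers off the tray. Then unhook, leave the tray drawn out, and put the hook back on its rest as it was, without disturbing the jars and the bottle.

Things in the scene. Friction and masses are not known exactly. Their poses are not given: they have to be found in the camera images.
- hook_grip (a point): Centre of the loose pull hook's orange handle, 20 x 20 mm square, 46 mm tall, upright (z up along it) at the start. Below it a black flange 28 x 28 x 6 mm, its underside 28 mm below this point; then a 6 mm round steel shank on the handle's centre line down to the foot, whose centre line lies 73 mm below this point. The foot points along the hook's +x. Hook mass about 80 g.
- hook_tip (a point): Point in the hook's upturned tip, 30 mm ahead (hook's +x) of the shank axis, 9 mm above the foot's centre line, 64 mm below hook_grip. Foot and tip are 6 mm round steel: the tip's end is 3 mm above this point and 3 mm to each side. The foot with its tip is 15 mm tall in all and reaches 33 mm ahead of the shank axis. Axes as hook_grip.
- hook_base (a point): Centre of the underside of the hook's black flange, 28 mm below hook_grip; lies at rest_seat when the hook hangs in its rest. Axes as hook_grip.
- rest_seat (a point): Seat of the hook's fixed grey rest: fork top, 60 mm above the table, where hook_base lies when the hook hangs. A 12 mm slot along the rest's x ends 6 mm behind this point and is open to +x; tines 8 mm thick end 16 mm ahead. The flange lies on the tines, the foot points along the rest's +x (15 mm above the table), so the hook lifts straight up and goes back straight down. Nothing stands above.
- tray_hole (a point): Centre of the round 24 mm through hole in the tray's blue front panel, on its outer face, 34 mm above the table. +x points square into the tray, -x is the way it draws out, z up. Panel 6 mm thick, 108 mm wide, from 6 to 62 mm above the table. Behind it the tray is empty for 60 mm, the tray's floor 22 mm below this point, the case's roof 29 mm above it.
- cabinet: Fixed grey case of the tray, 170 x 120 x 68 mm (x, y, z), origin at the centre of its underside on the table; x points from its open front to its back. With the tray fully in, tray_hole is at x = -91 mm in this frame; how far the tray is out is -91 mm minus that x.
- tray: The sliding tray with its blue front and white vial insert; its origin lies inside it, so use tray_hole. Slides along the case's x with about 2 N of friction and stays where it is left. It starts 0 to 54 mm out and meets a rigid stop at 90 to 114 mm out; where the stop lies changes every time and does not show.
- pull_hook: The pull hook; origin on the shank's axis at the foot's centre line, 73 mm below hook_grip, x along the foot, z up along the shank.
- sample_jar: Bystander: clear jar with blue screw cap, 41 mm across, 53 mm tall, loose, origin under its centre.
- fitting_jar: Bystander: jar with white lid, 45 mm across, 58 mm tall, loose, origin under its centre.
- small_bottle: Bystander: clear 56 mm wide, 100 mm tall bottle with a blue cap, loose, origin under its centre.
Not all that is in view belongs to the job. Leave any yellow look-alike of the part that bears rest_seat alone.

How it is judged:
By the outcome, as a careful person would: the job done as asked, in the order asked, and still so for the second after the job is handed in, with the robot touching nothing.
It also fails if it takes over 64 s, if anything falls off the work surface, if the arm or the gripper's body presses on something with over 40 N, if the wrist force passes 120 N, or if a joint passes its speed limit or range.

## Working session

There is one attempt and no reset: what is moved stays moved. The work goes in short steps, Python scripts to look and compute and a tool call to move; the robot and the scene stay as the last step left them, time stands still between calls to the robot, and variables do not carry over. Pictures are saved under pics/ and viewed, about 8 in all and at most 12, crops included, and the job is handed in when it is done.

Besides the shell and the picture viewer there is one more tool, called as a command line: name --argument value ..., lists and objects as JSON in quotes. jog_arm: Moves the arm, as the interface text tells. Its arguments: {"type":"object","properties":{"moves":{"type":"array"},"grip_force":{"type":"number"}},"required":["moves"]}

```bash
ls; mkdir -p pics; python3 - <<'E'
from cell import arm, imaging, job
import cv2, numpy as np
s=arm.observe(); print(s)
for n in ("scene","top"):
    cv2.imwrite(f"pics/{n}0.png",imaging.get_image(n)[:,:,::-1]); print(n,imaging.camera_params(n))
print(imaging.camera_params("wrist"))
a=cv2.imread("pics/scene0.png");b=cv2.imread("pics/top0.png")
E
```

```text
pics
{'clock': 0.0, 'joints': array([ 1.09538701,  0.43519979,  0.02498111,  1.57409002, -0.01163323,
        1.13398589, -0.07509429]), 'dq': array([-1.74307301e-04,  1.32581531e-03,  2.60273695e-03,  1.56543224e-03,
       -5.25269848e-04,  2.89580465e-05,  6.13420160e-04]), 'joint_efforts': array([-1.70677442e-03, -6.67854953e+01,  9.84125398e-01, -3.14468014e+01,
       -6.03558705e-02,  4.30448726e-02,  2.30206979e-04]), 'position': array([ 0.22742659, -0.58163992,  0.24296217]), 'ee_rot': array([-3.08573496e+00, -5.81814767e-01,  6.20469204e-04]), 'force': array([-0.65665661, -0.99786675,  0.19461409]), 'ft_torque': array([ 0.01151918,  0.02733986, -0.00185816]), 'width': 1.0006053569293327}
scene {'fx': 458.08807400484676, 'fy': 458.08807400484676, 'cx': 314.0651535136172, 'cy': 204.45017023986912, 'dist': array([-0.06738678,  0.        ,  0.        ,  0.        ,  0.        ]), 'rvec': array([ 0.58588863, -2.61156959,  1.27519286]), 'tvec': array([0.50206485, 0.2233604 , 1.06390719])}
top {'fx': 388.11849671750997, 'fy': 388.11849671750997, 'cx': 320.91459068854937, 'cy': 197.70090821384034, 'dist': array([-0.07295469,  0.        ,  0.        ,  0.        ,  0.        ]), 'rvec': array([ 2.14744509, -2.20902263,  0.10785839]), 'tvec': array([0.02961296, 0.5396247 , 1.14657288])}
{'fx': 342.4952716541454, 'fy': 342.4952716541454, 'cx': 313.72253424060847, 'cy': 200.00974617703437, 'dist': array([-0.00583267,  0.        ,  0.        ,  0.        ,  0.        ]), 'hand_eye': array([[ 8.91328433e-04, -9.67709394e-01, -2.52066924e-01,
         6.80702960e-02],
       [ 9.99999027e-01,  5.91992128e-04,  1.26335981e-03,
         2.48807180e-04],
       [-1.07334352e-03, -2.52067805e-01,  9.67708980e-01,
        -1.41569799e-01],
       [ 0.00000000e+00,  0.00000000e+00,  0.00000000e+00,
         1.00000000e+00]])}
```

View pics/scene0.png

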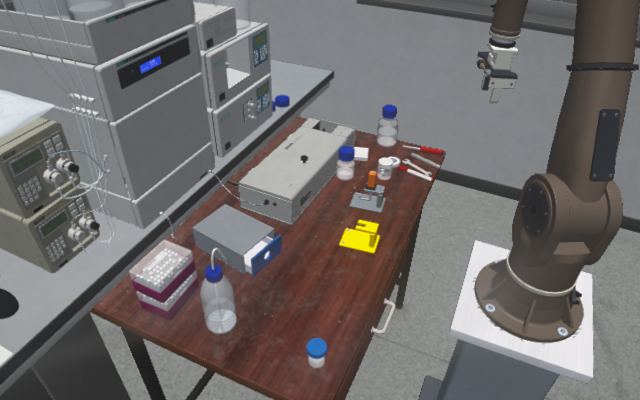

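View pics/top0.png

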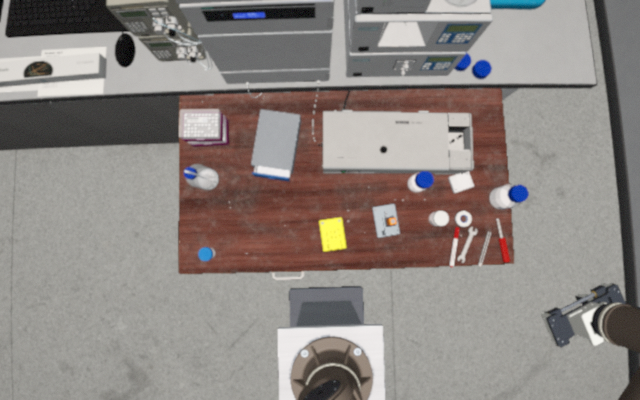

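```bash
cat > h.py <<'E'
import cv2, numpy as np
from cell import arm, imaging, job
from scipy.spatial.transform import Rotation as R
def cam(n):
    p=imaging.camera_params(n)
    K=np.array([[p['fx'],0,p['cx']],[0,p['fy'],p['cy']],[0,0,1]])
    if n=='wrist':
        s=arm.observe(); T=np.eye(4); T[:3,:3]=R.from_rotvec(s['ee_rot']).as_matrix(); T[:3,3]=s['position']
        C=T@p['hand_eye']
    else:
        E=np.eye(4); E[:3,:3]=cv2.Rodrigues(p['rvec'])[0]; E[:3,3]=p['tvec']; C=np.linalg.inv(E)
    return K,p['dist'],C
def ray(c,uv):
    K,d,C=c
    q=cv2.undistortPoints(np.array(uv,float).reshape(-1,1,2),K,d).reshape(-1,2)
    return C[:3,3],np.c_[q,np.ones(len(q))]@C[:3,:3].T
def plane(c,uv,z):
    o,d=ray(c,uv); return o+d*((z-o[2])/d[:,2])[:,None]
def tri(c1,u1,c2,u2):
    o,d=ray(c1,[u1]);p,e=ray(c2,[u2]);d=d[0];e=e[0]
    t=np.linalg.lstsq(np.c_[d,-e],p-o,rcond=None)[0]; a=o+t[0]*d;b=p+t[1]*e
    return (a+b)/2,np.linalg.norm(a-b)
def proj(c,P):
    K,d,C=c; E=np.linalg.inv(C)
    return cv2.projectPoints(np.array(P,float).reshape(-1,1,3),cv2.Rodrigues(E[:3,:3])[0],E[:3,3],K,d)[0].reshape(-1,2)
def mask(im,lo,hi):  # BGR image, hsv bounds
    return cv2.inRange(cv2.cvtColor(im,cv2.COLOR_BGR2HSV),lo,hi)
def blobs(m,amin=10):
    n,_,st,ce=cv2.connectedComponentsWithStats(m)
    return [(ce[i].round(1),st[i]) for i in range(1,n) if st[i][4]>=amin]
def snap(n,f):
    c=cam(n); im=imaging.get_image(n)[:,:,::-1].copy(); cv2.imwrite(f,im); return c,im
E
python3 - <<'E'
from h import *
a=cv2.imread("pics/scene0.png");b=cv2.imread("pics/top0.png")
for im in(a,b):
    print('orange',[x for x in blobs(mask(im,(6,120,80),(17,255,255)),8)])
    print('blue',[x for x in blobs(mask(im,(100,150,60),(125,255,255)),25)])
A=cv2.resize(a[150:280,180:420],(800,433),interpolation=cv2.INTER_CUBIC)
B=cv2.resize(b[95:255,240:460],(800,582),interpolation=cv2.INTER_CUBIC)
cv2.imwrite("pics/ca.png",A);cv2.imwrite("pics/cb.png",B)
E
```

```text
orange [(array([371.5, 178.9]), array([367, 170,  10,  18, 134], dtype=int32)), (array([380.8, 182.7]), array([378, 180,   8,   5,  14], dtype=int32)), (array([349.8, 188.6]), array([346, 185,  12,   7,  29], dtype=int32)), (array([347.5, 196.2]), array([343, 193,   9,   7,  30], dtype=int32)), (array([421. , 204.5]), array([420, 202,   3,   6,   8], dtype=int32)), (array([404.7, 207.3]), array([403, 206,   5,   4,   9], dtype=int32)), (array([354.5, 262.6]), array([ 300,  209,  113,  107, 4927], dtype=int32)), (array([415.5, 216.5]), array([414, 213,   4,   8,  12], dtype=int32)), (array([304.2, 228.4]), array([300, 226,  10,   7,  21], dtype=int32)), (array([324. , 308.6]), array([315, 301,  16,  14,  50], dtype=int32)), (array([ 96.4, 309.2]), array([ 93, 308,   8,   4,  10], dtype=int32)), (array([107.5, 314.5]), array([102, 312,  12,   6,  13], dtype=int32)), (array([329.4, 315. ]), array([326, 314,   8,   4,  12], dtype=int32)), (array([169.8, 344.1]), array([165, 342,  10,   5,  11], dtype=int32)), (array([183.1, 350.5]), array([178, 348,  12,   6,  16], dtype=int32)), (array(
[... 5939 characters left out ...]
rray([195, 268,   7,   5,  14], dtype=int32)), (array([214.4, 269.1]), array([211, 268,   7,   4,  14], dtype=int32))]
blue [(array([248.7,  14.8]), array([232,  11,  34,   8, 209], dtype=int32)), (array([463.4,  62.6]), array([456,  55,  14,  15, 128], dtype=int32)), (array([481.4,  68.9]), array([473,  61,  18,  17, 231], dtype=int32)), (array([424.2, 179.3]), array([416, 172,  17,  16, 216], dtype=int32)), (array([189.1, 175.7]), array([185, 174,  10,   4,  28], dtype=int32)), (array([264.2, 175.8]), array([254, 174,  22,   4,  25], dtype=int32)), (array([518. , 193.3]), array([509, 185,  19,  17, 240], dtype=int32)), (array([205.1, 253.6]), array([199, 248,  13,  12, 130], dtype=int32))]
```

View pics/ca.png

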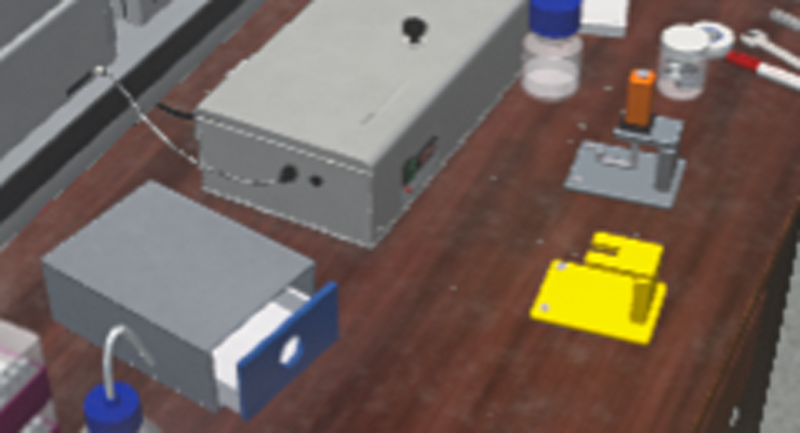

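View pics/cb.png

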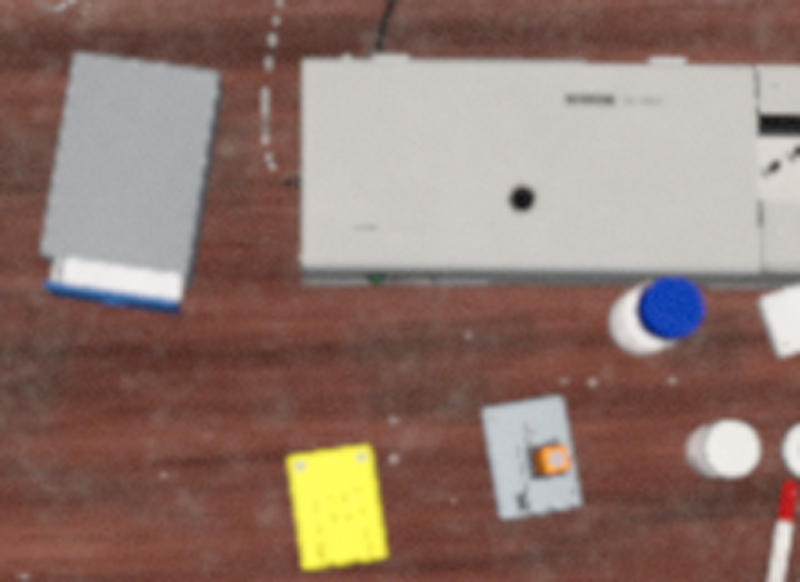

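The rest is near top-view px (386,220), with the foot pointing to world +x and a slight +y yaw. The case is at (275,140), with its blue front near (272,178). The yellow decoy is at (332,234).

```bash
python3 - <<'E'
from h import *
S=cam('scene');T=cam('top')
f=lambda x,y:(240+x/3.636,95+y/3.636)
g=lambda x,y:(180+x/3.333,150+y/3.333)
print('handle scene z.09',plane(S,[(371.5,178.9)],.090))
print('handle top-face top',plane(T,[f(558,456)],.111),'tri',tri(S,g(642,76),T,f(556,456)))
P=plane(T,[f(483,406),f(562,396),f(582,506),f(500,520)],.004); print('plate',P.round(4))
for i,j in((3,0),(2,1)): d=P[j]-P[i];print('yaw',np.degrees(np.arctan2(d[1],d[0])),np.linalg.norm(d))
P=plane(T,[f(42,255),f(75,52),f(219,70)],.068); print('case',P.round(4))
d=P[1]-P[0];print('yaw',np.degrees(np.arctan2(d[1],d[0])),np.linalg.norm(d), np.linalg.norm(P[2]-P[1])); d=P[1]-P[2];print(np.degrees(np.arctan2(d[1],d[0]))-90)
P=plane(T,[f(48,284),f(182,304)],.062); print('front top edge',P.round(4)); d=P[0]-P[1];print(np.degrees(np.arctan2(d[1],d[0]))-90,np.linalg.norm(d))
print('hole',tri(S,g(291,350),S,g(291,350))[0] if 0 else plane(S,[g(289,350)],.034))
print('bottle',plane(T,[(189,174)],.1),'jar',plane(T,[(424,179)],.053),plane(T,[(440,218)],.058))
E
```

```text
handle scene z.09 [[ 0.46059248 -0.18036667  0.09      ]]
handle top-face top [[ 0.46308858 -0.18538823  0.111     ]] tri (array([ 0.46195219, -0.18488558,  0.1076414 ]), np.float64(0.002664135083834483))
plate [[ 0.51   -0.1444  0.004 ]
 [ 0.5166 -0.2119  0.004 ]
 [ 0.4234 -0.2247  0.004 ]
 [ 0.4138 -0.155   0.004 ]]
yaw 6.240589965117513 0.0968100591902497
yaw 7.828696204197336 0.09410825269946163
case [[0.6378 0.2153 0.068 ]
 [0.8058 0.1868 0.068 ]
 [0.787  0.0691 0.068 ]]
yaw -9.633639779234684 0.17036436670010155 0.1192075522058622
-9.052872954796754
front top edge [[0.615  0.2117 0.062 ]
 [0.5956 0.1036 0.062 ]]
-10.183791444617654 0.10986542755519196
hole [[0.60617252 0.16368981 0.034     ]]
bottle [[0.61186875 0.38984641 0.1       ]] jar [[ 0.58496539 -0.29387092  0.053     ]] [[ 0.46740739 -0.33406093  0.058     ]]
```

jog_arm --moves '[{"fingers": -1,"xyz": [36.3,-28.5,2],"angular": [0,0,-2.0]},{"fingers": -1,"xyz": [36.3,-28.5,2],"angular": [0,0,-2.0]},{"fingers": -1,"xyz": [36.3,-28.5,2],"angular": [0,0,-2.0]},{"fingers": -1,"xyz": [36.3,-28.5,2],"angular": [0,0,-2.0]},{"fingers": -1,"xyz": [36.3,-28.5,2],"angular": [0,0,-2.0]},{"fingers": -1,"xyz": [36.3,-28.5,2],"angular": [0,0,-2.0]},{"fingers": -1,"xyz": [36.3,-28.5,2],"angular": [0,0,-2.0]},{"fingers": -1,"xyz": [36.3,-28.5,2],"angular": [0,0,-2.0]},{"fingers": -1,"xyz": [36.3,-28.5,2],"angular": [0,0,-2.0]},{"fingers": -1,"xyz": [36.3,-28.5,2],"angular": [0,0,-2.0]},{"fingers": -1,"xyz": [36.3,-28.5,2],"angular": [0,0,-2.0]},{"fingers": -1,"xyz": [36.3,-28.5,2],"angular": [0,0,-2.0]}]'

```text
clock: 1.6
position: [0.4616, -0.1845, 0.2234]
ee_rot: [-1.179, -2.911, -0.0]
force: [0.1, -0.7, -1.2]
width: 0.998
```

jog_arm --moves '[{"fingers": -1,"xyz": [0,0,0],"angular": [0,0,-0.9]},{"fingers": -1,"xyz": [0,0,0],"angular": [0,0,-0.9]},{"fingers": -1,"xyz": [0,0,0],"angular": [0,0,-0.9]},{"fingers": -1,"xyz": [0,0,0],"angular": [0,0,-0.9]},{"fingers": -1,"xyz": [0,0,0],"angular": [0,0,-0.9]},{"fingers": -1,"xyz": [0,0,0],"angular": [0,0,-0.9]},{"fingers": -1,"xyz": [0,0,0],"angular": [0,0,-0.9]}]'

```text
clock: 2.48
position: [0.4618, -0.1845, 0.2236]
ee_rot: [0.198, -3.135, -0.0]
force: [-0.3, 0.9, 0.1]
width: 1.001
```

```bash
python3 - <<'E'
from h import *
s=arm.observe(); print(s['position'],s['ee_rot'],s['joints'].round(2))
c,im=snap('wrist','pics/w1.png'); np.savez('w1.npz',K=c[0],d=c[1],C=c[2])
print([x for x in blobs(mask(im,(6,120,80),(17,255,255)),300)])
print(proj(c,[[.462,-.184,.111],[.462,-.184,.06]]))
E
```

```text
[ 0.46182259 -0.18449467  0.22364054] [ 1.98195803e-01 -3.13511812e+00 -1.03153130e-04] [ 0.86  0.34 -0.75  1.86  0.27  1.04  1.7 ]
[(array([393. ,  44.4]), array([ 138,    9,  502,   72, 1287], dtype=int32)), (array([316.8, 192.3]), array([305, 179,  26,  35, 482], dtype=int32))]
[[314.73306535 201.1367362 ]
 [314.6119341  186.74315883]]
```

View pics/w1.png

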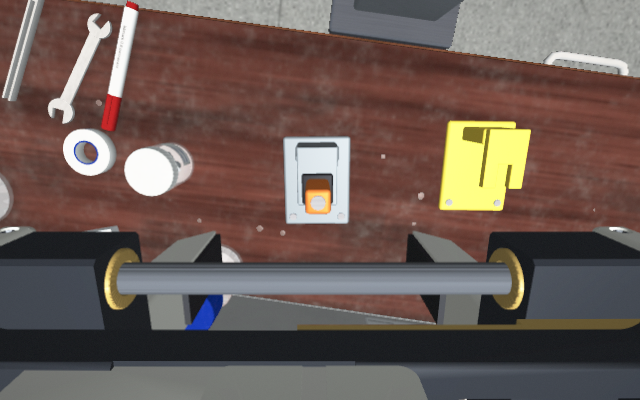

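The handle top is centred at about (318,202), and the plate is square with the image axes, so the yaw is good. I'll shift 2 mm in y and descend.

jog_arm --moves '[{"fingers": -1,"xyz": [0,0.25,5],"angular": [0,0,0]},{"fingers": -1,"xyz": [0,0.25,9],"angular": [0,0,0]},{"fingers": -1,"xyz": [0,0.25,12],"angular": [0,0,0]},{"fingers": -1,"xyz": [0,0.25,13.3],"angular": [0,0,0]},{"fingers": -1,"xyz": [0,0.25,13.3],"angular": [0,0,0]},{"fingers": 0.4,"xyz": [0,0.25,13.3],"angular": [0,0,0]},{"fingers": 0.4,"xyz": [0,0.25,13.3],"angular": [0,0,0]},{"fingers": 0.4,"xyz": [0,0.25,13.3],"angular": [0,0,0]},{"fingers": 0.4,"xyz": [0,0.25,13.3],"angular": [0,0,0]},{"fingers": 0.4,"xyz": [0,0.25,13.3],"angular": [0,0,0]}]' --grip_force 10

```text
clock: 3.78
position: [0.4616, -0.182, 0.0909]
ee_rot: [-0.206, 3.135, -0.0]
force: [0.1, -0.7, -0.3]
width: 0.505
```

```bash
python3 - <<'E'
from h import *
s=arm.observe(); print(s['position'],s['width'],s['force'])
c,im=snap('wrist','pics/w2.png')
for b in blobs(mask(im,(6,120,80),(17,255,255)),300): print(b)
print(proj(c,[[.462,-.182,.111]]))
E
```

```text
[ 0.46164631 -0.18204459  0.09085558] 0.5047223974242631 [ 0.11192336 -0.73049497 -0.30616831]
(array([523.4,  15.5]), array([414,   0, 226,  34, 531], dtype=int32))
(array([201. , 205.1]), array([180, 189,  49,  29, 379], dtype=int32))
(array([314.9, 246.2]), array([ 292,  229,   47,   33, 1359], dtype=int32))
(array([315.1, 303.9]), array([290, 294,  51,  22, 585], dtype=int32))
[[314.26097231 288.33133016]]
```

View pics/w2.png

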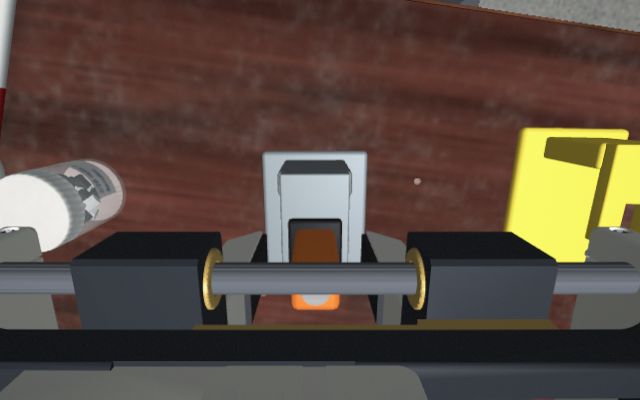

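Handle centred between the jaws to about 1 mm (columns 290–341). I'll close and lift.

jog_arm --moves '[{"fingers": 1,"xyz": [0,0,0],"angular": [0,0,0]},{"fingers": 1,"xyz": [0,0,0],"angular": [0,0,0]},{"fingers": 1,"xyz": [0,0,0],"angular": [0,0,0]},{"fingers": 1,"xyz": [0,0,0],"angular": [0,0,0]},{"fingers": 1,"xyz": [0,0,0],"angular": [0,0,0]}]' --grip_force 15

```text
clock: 4.45
position: [0.4615, -0.182, 0.0907]
ee_rot: [0.206, -3.135, 0.0]
force: [0.2, 0.7, -0.2]
width: 0.218
```

jog_arm --moves '[{"fingers": 1,"xyz": [0,0,0],"angular": [0,0,0]},{"fingers": 1,"xyz": [0,0,0],"angular": [0,0,0]},{"fingers": 1,"xyz": [0,0,0],"angular": [0,0,0]},{"fingers": 1,"xyz": [0,0,-1],"angular": [0,0,0]},{"fingers": 1,"xyz": [0,0,-3],"angular": [0,0,0]},{"fingers": 1,"xyz": [0,0,-6],"angular": [0,0,0]},{"fingers": 1,"xyz": [0,0,-7],"angular": [0,0,0]},{"fingers": 1,"xyz": [0,0,-7],"angular": [0,0,0]}]' --grip_force 60

```text
clock: 5.45
position: [0.4619, -0.1822, 0.1613]
ee_rot: [-0.205, 3.134, -0.002]
force: [-0.9, -0.1, -1.0]
width: 0.213
```

```bash
python3 - <<'E'
from h import *
s=arm.observe(); print(s['position'],s['ee_rot'],s['width'],s['force'])
a,im=snap('scene','pics/s3.png');
p=proj(a,[s['position']])[0]; print(p)
x,y=p.astype(int)
A=im[y-60:y+60,x-80:x+80]
b=[q for q in blobs(mask(im,(6,120,80),(17,255,255)),20) if abs(q[0]-p).max()<30]; print(b)
cv2.imwrite('pics/s3c.png',cv2.resize(A,None,fx=5,fy=5,interpolation=cv2.INTER_CUBIC))
E
```

```text
[ 0.46186014 -0.18224601  0.16125301] [-2.05260744e-01  3.13372277e+00 -1.50607381e-03] 0.213427456551361 [-0.91662032 -0.12994498 -0.99064286]
[373.64003827 156.94789086]
[(array([380.5, 182.4]), array([377, 180,   9,   5,  20], dtype=int32))]
```

View pics/s3c.png

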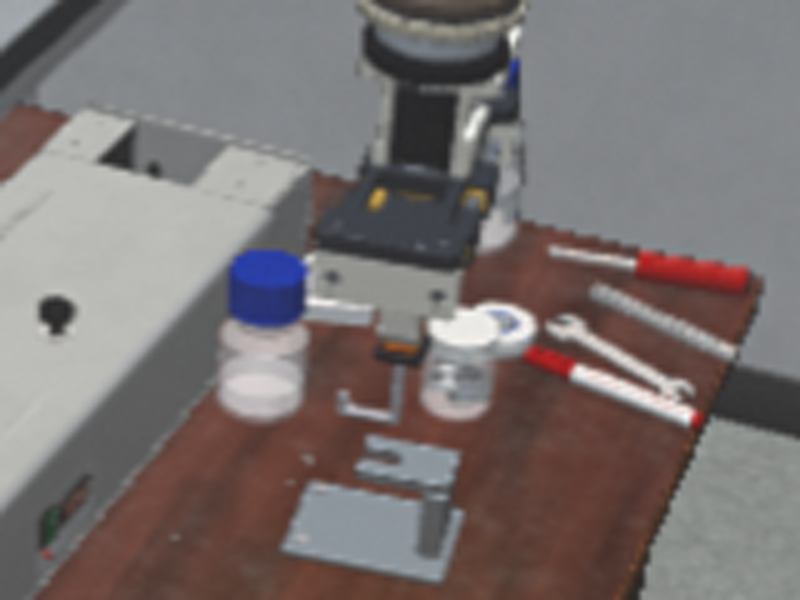

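Hook is held squarely with the foot forward, and the rest and jars are undisturbed. Next, above and beside the tray front for a close look.

jog_arm --moves '[{"fingers": 1,"xyz": [0,6,-2],"angular": [0,0,0.1]},{"fingers": 1,"xyz": [-2,12,-3],"angular": [0,0,0.2]},{"fingers": 1,"xyz": [-4,18,-3],"angular": [0,0,0.297]},{"fingers": 1,"xyz": [-6,23,-3],"angular": [0,0,0.297]},{"fingers": 1,"xyz": [-9,27.8,-3],"angular": [0,0,0.297]},{"fingers": 1,"xyz": [-14,27.8,-2.5],"angular": [0,0,0.297]},{"fingers": 1,"xyz": [-17.2,27.8,-2],"angular": [0,0,0.297]},{"fingers": 1,"xyz": [-17.2,27.8,-2],"angular": [0,0,0.297]},{"fingers": 1,"xyz": [-17.2,27.8,-2],"angular": [0,0,0.297]}]'

```text
clock: 6.62
position: [0.5945, 0.1161, 0.1796]
ee_rot: [-0.259, -3.129, 0.001]
force: [-0.9, 0.2, -1.1]
width: 0.212
```

```bash
python3 - <<'E'
from h import *
s=arm.observe(); print(s['position'],s['ee_rot'],s['width'],s['force'],s['joints'].round(2))
c,im=snap('wrist','pics/w4.png'); np.savez('w4.npz',K=c[0],d=c[1],C=c[2])
print(proj(c,[[.606,.16,.034],[.606,.16,.062]]))
for b in blobs(mask(im,(100,150,40),(125,255,255)),50): print(b)
E
```

```text
[0.59452913 0.11610975 0.17959116] [-2.59189749e-01 -3.12854283e+00  8.88131148e-04] 0.21192649997693522 [-0.88300357  0.15149155 -1.08360319] [ 0.17  0.56 -0.68  1.66  0.39  1.07  0.79]
[[366.27084089 195.92817332]
 [371.5251287  204.51876581]]
(array([374.5, 199. ]), array([ 310,  188,  137,   23, 2676], dtype=int32))
```

View pics/w4.png

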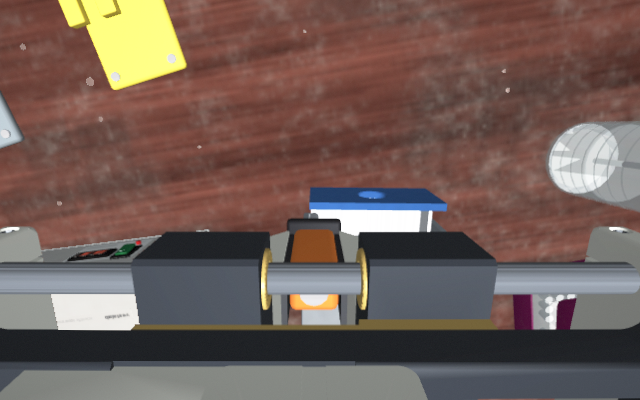

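The blue front spans cols 310–446, rows 188–209, with the hole ellipse near (371,194) and a brighter top face below. Now measuring them.

```bash
python3 - <<'E'
from h import *
im=cv2.imread('pics/w4.png'); z=np.load('w4.npz'); c=(z['K'],z['d'],z['C'])
g=im.astype(int)
for col in (340,371,410): print(col,[tuple(g[r,col]) for r in range(186,214)])
print('row194',[(x,tuple(g[194,x])) for x in range(352,392,2)])
E
```

```text
340 [(np.int64(67), np.int64(77), np.int64(127)), (np.int64(86), np.int64(71), np.int64(95)), (np.int64(101), np.int64(62), np.int64(34)), (np.int64(102), np.int64(63), np.int64(36)), (np.int64(102), np.int64(62), np.int64(34)), (np.int64(101), np.int64(62), np.int64(35)), (np.int64(101), np.int64(61), np.int64(34)), (np.int64(101), np.int64(62), np.int64(35)), (np.int64(102), np.int64(63), np.int64(37)), (np.int64(102), np.int64(62), np.int64(35)), (np.int64(101), np.int64(59), np.int64(34)), (np.int64(101), np.int64(61), np.int64(35)), (np.int64(102), np.int64(62), np.int64(37)), (np.int64(102), np.int64(62), np.int64(37)), (np.int64(101), np.int64(61), np.int64(34)), (np.int64(102), np.int64(61), np.int64(35)), (np.int64(152), np.int64(93), np.int64(54)), (np.int64(202), np.int64(123), np.int64(69)), (np.int64(217), np.int64(134), np.int64(75)), (np.int64(216), np.int64(132), np.int64(74)), (np.int64(216), np.int64(132), np.int64(74)), (np.int64(217), np.int64(133), np.int64(76)), (np.int64(218), np.int64(134), np.int64(77)), (np.int64(236), np.int64(193), np.int64(158)), (np.int6
[... 3088 characters left out ...]
), np.int64(76))), (366, (np.int64(217), np.int64(133), np.int64(76))), (368, (np.int64(218), np.int64(134), np.int64(75))), (370, (np.int64(217), np.int64(133), np.int64(76))), (372, (np.int64(216), np.int64(133), np.int64(76))), (374, (np.int64(218), np.int64(134), np.int64(77))), (376, (np.int64(218), np.int64(135), np.int64(76))), (378, (np.int64(214), np.int64(130), np.int64(73))), (380, (np.int64(199), np.int64(120), np.int64(67))), (382, (np.int64(163), np.int64(98), np.int64(55))), (384, (np.int64(130), np.int64(78), np.int64(43))), (386, (np.int64(105), np.int64(64), np.int64(38))), (388, (np.int64(99), np.int64(61), np.int64(36))), (390, (np.int64(98), np.int64(60), np.int64(35)))]
```

```bash
python3 - <<'E'
from h import *
z=np.load('w4.npz'); c=(z['K'],z['d'],z['C'])
P=plane(c,[(340,202.2),(371,202.6),(410,203.2)],.062); print(P.round(4))
d=P[2]-P[0]; yaw=np.degrees(np.arctan2(d[1],d[0]))-90; print('yaw',yaw)
h=plane(c,[(371,194.5)],.034)[0]; print('hole',h)
o,D=ray(c,[(310.0,202),(444.5,203.8)]); E=plane(c,[(310,201.8),(444.5,203.7)],.062);print('ends',E.round(4),E.mean(0))
s=arm.observe(); p=s['position']; Rm=R.from_rotvec(s['ee_rot']).as_matrix(); print(Rm.round(4))
for yw in(yaw,-9.5):
    u=np.array([np.cos(np.radians(yw)),np.sin(np.radians(yw)),0]);v=np.array([-u[1],u[0],0])
    print(yw,'hole-tcp along u,v',(h-p)@u,(h-p)@v,'edge along u,v',(P[1]-p)@u,(E.mean(0)-p)@v)
S=cam('scene')
print(proj(S,[h,h+[-.003,0,0]]), proj(S,[p+Rm@[-.030,0,.067]]))
E
```

```text
[[0.6001 0.1359 0.062 ]
 [0.6044 0.1598 0.062 ]
 [0.6099 0.1899 0.062 ]]
yaw -10.251774848191687
hole [0.60540599 0.16418777 0.034     ]
ends [[0.5959 0.1127 0.062 ]
 [0.6147 0.2166 0.062 ]] [0.60531585 0.16466342 0.062     ]
[[-9.864e-01  1.646e-01 -1.700e-03]
 [ 1.646e-01  9.864e-01 -5.000e-04]
 [ 1.600e-03 -8.000e-04 -1.000e+00]]
-10.251774848191687 hole-tcp along u,v 0.002174503767931073 0.049349794575522014 edge along u,v 0.0019515632552567874 0.04980181217356734
-9.5 hole-tcp along u,v 0.002821814017266693 0.04931701589649282 edge along u,v 0.00253964012160038 0.049771269118835094
[[266.88126265 255.23487482]
 [267.95036602 255.61036735]] [[269.3633271  215.84822148]]
```

jog_arm --moves '[{"fingers": 1,"xyz": [4.6,0,0],"angular": [0,0,0.006]},{"fingers": 1,"xyz": [4.6,4.95,0],"angular": [0,0,0.006]},{"fingers": 1,"xyz": [4.6,4.95,3],"angular": [0,0,0.006]},{"fingers": 1,"xyz": [4.6,4.95,6],"angular": [0,0,0.006]},{"fingers": 1,"xyz": [4.6,4.95,7.4],"angular": [0,0,0.006]},{"fingers": 1,"xyz": [4.6,4.95,7.4],"angular": [0,0,0.006]},{"fingers": 1,"xyz": [4.6,4.95,7.4],"angular": [0,0,0.006]}]'

```text
clock: 7.55
position: [0.559, 0.1728, 0.1079]
ee_rot: [0.27, 3.129, 0.001]
force: [1.1, 0.6, -0.7]
width: 0.216
```

```bash
python3 - <<'E'
from h import *
s=arm.observe(); print(s['position'],s['ee_rot'],s['width'],s['force'])
c,im=snap('wrist','pics/w5.png'); a,sc=snap('scene','pics/s5.png')
p=proj(a,[[.6053,.1644,.034]])[0].astype(int)
A=cv2.resize(sc[p[1]-40:p[1]+35,p[0]-50:p[0]+50],(800,600),interpolation=cv2.INTER_CUBIC)
cv2.imwrite('pics/s5c.png',A)
Rm=R.from_rotvec(s['ee_rot']).as_matrix(); tip=s['position']+Rm@[-.030,0,.0667]; print('tip',tip,(proj(a,[tip,[.6053,.1644,.034]])-(p-[50,40]))*8)
E
```

```text
[0.55903949 0.17276789 0.10787629] [2.69709822e-01 3.12858797e+00 1.03284926e-03] 0.21603203958008554 [ 1.10193922  0.61905805 -0.68571531]
tip [0.58869367 0.16766924 0.04121653] [[448.30803022 328.98301367]
 [407.01024267 322.42371326]]
```

View pics/s5c.png

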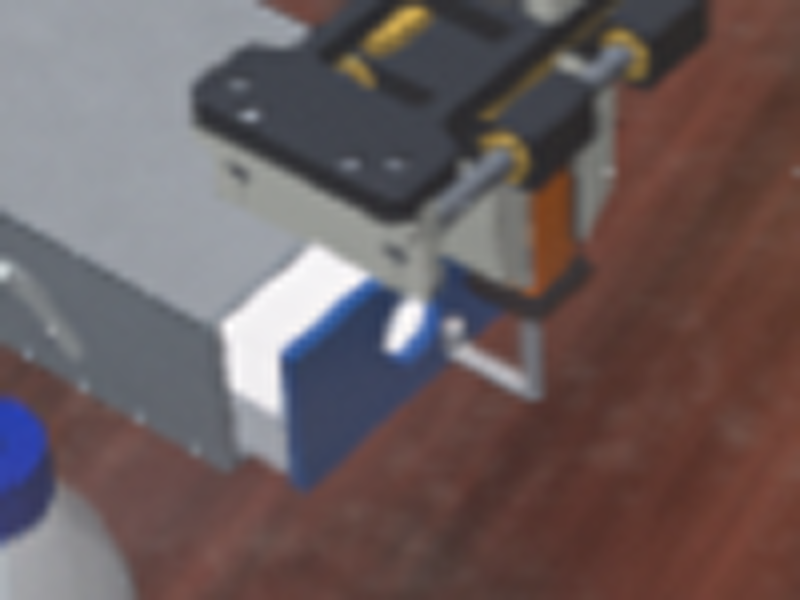

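Tip at crop (455,330), hole at (410,325), both as predicted, with lateral error under 1 mm. Inserting in two steps.

jog_arm --moves '[{"fingers": 1,"xyz": [0,0,0],"angular": [0,0,0]},{"fingers": 1,"xyz": [0,0,0],"angular": [0,0,0]},{"fingers": 1,"xyz": [-0.7,0,0],"angular": [0,0,0]},{"fingers": 1,"xyz": [-1.4,0,0],"angular": [0,0,0]},{"fingers": 1,"xyz": [-2.0,0,0],"angular": [0,0,0]},{"fingers": 1,"xyz": [-2.0,0,0],"angular": [0,0,0]}]'

```text
clock: 8.4
position: [0.5789, 0.1689, 0.1065]
ee_rot: [0.271, 3.13, 0.0]
force: [-1.3, 1.3, -1.4]
width: 0.213
```

jog_arm --moves '[{"fingers": 1,"xyz": [-0.5,0,0],"angular": [0,0,0]},{"fingers": 1,"xyz": [-1.0,0,0],"angular": [0,0,0]},{"fingers": 1,"xyz": [-1.5,0,0],"angular": [0,0,0]},{"fingers": 1,"xyz": [-1.5,0,0],"angular": [0,0,0]},{"fingers": 1,"xyz": [-1.5,0,0],"angular": [0,0,0]}]'

```text
clock: 9.02
position: [0.5929, 0.1666, 0.1067]
ee_rot: [-0.27, -3.13, 0.0]
force: [0.4, 0.4, -0.6]
width: 0.217
```

```bash
python3 - <<'E'
from h import *
s=arm.observe(); print(s['position'],s['ee_rot'],s['width'],s['force'],s['ft_torque'])
c,im=snap('wrist','pics/w6.png'); a,sc=snap('scene','pics/s6.png')
p=proj(a,[[.6053,.1644,.034]])[0].astype(int)
A=cv2.resize(sc[p[1]-40:p[1]+35,p[0]-50:p[0]+50],(640,480),interpolation=cv2.INTER_CUBIC)
cv2.imwrite('pics/s6c.png',A)
E
```

```text
[0.59290473 0.16659481 0.10665624] [-2.69513103e-01 -3.12980760e+00  4.96356054e-05] 0.21668128050245644 [ 0.36953351  0.35803278 -0.64750139] [ 0.09886856 -0.13945344 -0.03194481]
```

View pics/s6c.png

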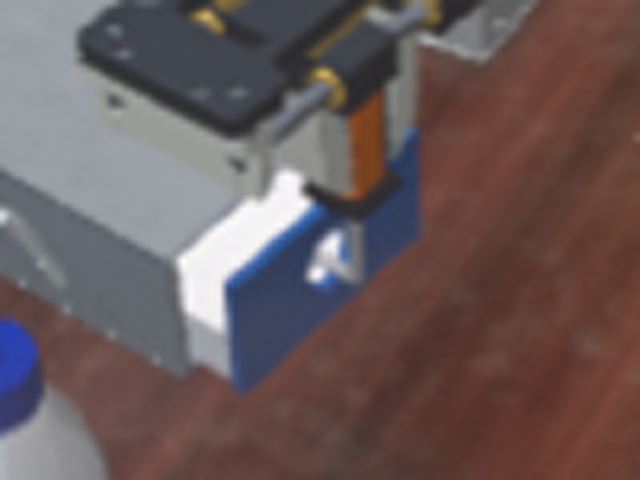

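Inserted with no contact force; the foot is through the hole. Lift to catch, then pull about 5 cm (well before the stop).

jog_arm --moves '[{"fingers": 1,"xyz": [0,0,-0.4],"angular": [0,0,0]},{"fingers": 1,"xyz": [0,0,-0.9],"angular": [0,0,0]},{"fingers": 1,"xyz": [0,0,-0.9],"angular": [0,0,0]},{"fingers": 1,"xyz": [0.3,0,-0.9],"angular": [0,0,0]},{"fingers": 1,"xyz": [0.6,0,-0.9],"angular": [0,0,0]},{"fingers": 1,"xyz": [0.9,0,-0.9],"angular": [0,0,0]},{"fingers": 1,"xyz": [1.2,0,-0.9],"angular": [0,0,0]},{"fingers": 1,"xyz": [1.5,0,-0.9],"angular": [0,0,0]},{"fingers": 1,"xyz": [1.8,0,-0.9],"angular": [0,0,0]},{"fingers": 1,"xyz": [2.0,0,-0.9],"angular": [0,0,0]},{"fingers": 1,"xyz": [2.0,0,-0.9],"angular": [0,0,0]}]'

```text
clock: 10.5
position: [0.5731, 0.17, 0.1157]
ee_rot: [-0.27, -3.13, 0.0]
force: [0.7, 0.8, -1.7]
width: 0.214
```

```bash
cat > st.py <<'E'
from h import *
s=arm.observe(); u=np.array([.9863,-.165,0]); h0=np.array([.6053,.1644,.034])
print('pos',s['position'].round(4),'w',s['width'].round(3),'F',s['force'].round(1),'Fu',(s['force']@u).round(1),'T',s['ft_torque'].round(2),'shank u',((s['position']-h0)@u*1000).round(1),'dq',abs(s['dq']).max().round(4))
E
python3 st.py; python3 - <<'E'
from h import *
a,sc=snap('scene','pics/s7.png')
E
```

```text
Traceback (most recent call last):
  File "st.py", line 3, in <module>
    print('pos',s['position'].round(4),'w',s['width'].round(3),'F',s['force'].round(1),'Fu',(s['force']@u).round(1),'T',s['ft_torque'].round(2),'shank u',((s['position']-h0)@u*1000).round(1),'dq',abs(s['dq']).max().round(4))
                                           ^^^^^^^^^^^^^^^^
AttributeError: 'float' object has no attribute 'round'
```

jog_arm --moves '[{"fingers": 1,"xyz": [0.3,0,0],"angular": [0,0,0]},{"fingers": 1,"xyz": [0.6,0,0],"angular": [0,0,0]},{"fingers": 1,"xyz": [0.9,0,0],"angular": [0,0,0]},{"fingers": 1,"xyz": [1.2,0,0],"angular": [0,0,0]},{"fingers": 1,"xyz": [1.5,0,0],"angular": [0,0,0]},{"fingers": 1,"xyz": [1.8,0,0],"angular": [0,0,0]},{"fingers": 1,"xyz": [2.1,0,0],"angular": [0,0,0]},{"fingers": 1,"xyz": [2.4,0,0],"angular": [0,0,0]},{"fingers": 1,"xyz": [2.7,0,0],"angular": [0,0,0]},{"fingers": 1,"xyz": [3.0,0,0],"angular": [0,0,0]}]'

```text
clock: 11.8
position: [0.5436, 0.1752, 0.1157]
ee_rot: [0.27, 3.13, 0.0]
force: [2.0, 0.9, -2.2]
width: 0.217
```

```bash
cat > st.py <<'E'
from h import *
r=lambda x,n=1:np.round(x,n)
s=arm.observe(); u=np.array([.9863,-.165,0]); h0=np.array([.6053,.1644,.034])
print('t',r(s['clock'],2),'pos',r(s['position'],4),'w',r(s['width'],3),'F',r(s['force']),'Fu',r(s['force']@u),'T',r(s['ft_torque'],2),'shank u',r((s['position']-h0)@u*1000))
E
cat > pan.py <<'E'
from h import *
c,im=snap('wrist','pics/pan_%d.png'%(arm.observe()['clock']*100))
m=mask(im,(100,150,40),(125,255,255)); u=np.array([.9863,-.165,0]); h0=np.array([.6053,.1644,.034])
for b in blobs(m,50): print(b)
for col in (240,270,360,390):
    v=im[:,col,0].astype(int); rows=np.where(m[:235,col])[0]
    if len(rows)<8: continue
    k=[q for q in rows if v[q]>160]
    e=k[0]-.5 if k else None
    if e: print(col,rows[0],e,rows[-1],(plane(c,[(col,e)],.062)[0]-h0)@u*1000)
E
python3 st.py; python3 pan.py
```

```text
t 11.8 pos [0.5436 0.1752 0.1157] w 0.217 F [ 2.   0.9 -2.2] Fu 1.8 T [ 0.13 -0.71 -0.02] shank u -62.6
```

```bash
cat > pan.py <<'E'
from h import *
c=cam('scene'); u=np.array([.9863,-.165,0]); h0=np.array([.6053,.1644,.034])
def f(im):
    m=mask(im,(100,120,30),(125,255,255)); 
    n,l,st,ce=cv2.connectedComponentsWithStats(m)
    i=[k for k in range(1,n) if st[k][4]>80 and 220<ce[k][0]<320 and 225<ce[k][1]<300]
    for k in i:
        ys,xs=np.where(l==k); j=ys.argmax(); q=plane(c,[(xs[ys==ys[j]].mean(),ys[j]+.5)],.006)[0]
        print(st[k],'corner',q.round(4),'u',((q-h0)@u*1000).round(1))
import sys
for p in sys.argv[1:]: f(cv2.imread(p))
f(snap('scene','pics/pan_%d.png'%(arm.observe()['clock']*100))[1])
E
python3 pan.py pics/scene0.png pics/s5.png pics/s6.png pics/s7.png
```

```text
[252 235  29  28 153] corner [0.6415 0.1786 0.006 ] u 33.3
```

```bash
sed -i 's/(100,120,30)/(100,110,30)/; s/st\[k\]\[4\]>80/st[k][4]>60/; s/220<ce/235<ce/' pan.py; sed -i 's/    for k in i:/    print("img",len(i))\n    for k in i:/' pan.py; python3 pan.py pics/scene0.png pics/s5.png pics/s6.png pics/s7.png; python3 -c "
import cv2
im=cv2.imread('pics/s6.png');print(im[258,255:275].tolist())
im=cv2.imread('pics/scene0.png');print(im[258,255:275].tolist())"
```

```text
img 1
[252 235  29  29 242] corner [0.6397 0.1816 0.006 ] u 31.1
img 0
img 1
[252 247  17  18  74] corner [0.6379 0.1845 0.006 ] u 28.8
img 1
[255 247  20  16  62] corner [0.6347 0.1753 0.006 ] u 27.2
img 1
[265 263  20  20 104] corner [0.5761 0.2209 0.006 ] u -38.2
[[107, 69, 53], [90, 63, 52], [91, 64, 53], [92, 64, 54], [92, 64, 55], [94, 65, 56], [92, 64, 54], [93, 65, 55], [112, 89, 81], [181, 168, 166], [231, 216, 213], [204, 161, 143], [171, 107, 75], [148, 96, 73], [129, 108, 103], [135, 126, 124], [121, 113, 113], [105, 94, 93], [86, 70, 75], [72, 67, 91]]
[[101, 66, 52], [86, 60, 51], [86, 61, 51], [87, 62, 52], [87, 61, 52], [87, 61, 52], [89, 63, 55], [87, 61, 52], [104, 83, 75], [168, 156, 154], [214, 199, 196], [189, 150, 131], [160, 100, 69], [142, 86, 57], [112, 73, 57], [91, 64, 56], [89, 63, 56], [88, 64, 57], [82, 64, 68], [70, 66, 87]]
```

```bash
sed -i 's/(100,110,30)/(103,85,60)/' pan.py; python3 pan.py pics/scene0.png pics/s5.png pics/s6.png pics/s7.png
```

```text
img 1
[251 235  30  41 495] corner [0.6155 0.2149 0.006 ] u 1.8
img 1
[251 248  27  28 293] corner [0.6155 0.2149 0.006 ] u 1.8
img 2
[273 235   8  22  91] corner [0.6035 0.1366 0.006 ] u 2.8
[251 247  20  29 274] corner [0.6155 0.2149 0.006 ] u 1.8
img 1
[255 247  21  31 268] corner [0.6057 0.2174 0.006 ] u -8.4
img 1
[265 252  21  31 256] corner [0.5761 0.2209 0.006 ] u -38.2
```

The tray is following: 40 mm moved, about 58 mm out. 2.6 cm more, then creep.

jog_arm --moves '[{"fingers": 1,"xyz": [0.3,0,0],"angular": [0,0,0]},{"fingers": 1,"xyz": [0.6,0,0],"angular": [0,0,0]},{"fingers": 1,"xyz": [0.9,0,0],"angular": [0,0,0]},{"fingers": 1,"xyz": [1.2,0,0],"angular": [0,0,0]},{"fingers": 1,"xyz": [1.5,0,0],"angular": [0,0,0]},{"fingers": 1,"xyz": [1.8,0,0],"angular": [0,0,0]},{"fingers": 1,"xyz": [2.1,0,0],"angular": [0,0,0]},{"fingers": 1,"xyz": [2.4,0,0],"angular": [0,0,0]},{"fingers": 1,"xyz": [2.6,0,0],"angular": [0,0,0]}]'

```text
clock: 13.12
position: [0.5179, 0.1796, 0.1157]
ee_rot: [-0.269, -3.13, 0.0]
force: [1.7, 0.2, -1.2]
width: 0.214
```

```bash
python3 st.py;python3 st.py
```

```text
t 13.12 pos [0.5179 0.1796 0.1157] w 0.214 F [ 1.7  0.2 -1.2] Fu 1.7 T [ 0.04 -0.7   0.01] shank u -88.7
t 13.12 pos [0.5179 0.1796 0.1157] w 0.214 F [ 1.7  0.2 -1.2] Fu 1.7 T [ 0.04 -0.7   0.01] shank u -88.7
```

jog_arm --moves '[{"fingers": 1,"xyz": [0.1,0,0],"angular": [0,0,0]},{"fingers": 1,"xyz": [0.2,0,0],"angular": [0,0,0]}]'

```text
clock: 13.38
position: [0.5162, 0.1799, 0.1157]
ee_rot: [0.27, 3.13, 0.0]
force: [2.1, -0.8, -2.4]
width: 0.215
```

```bash
python3 st.py
```

```text
t 13.38 pos [0.5162 0.1799 0.1157] w 0.215 F [ 2.1 -0.8 -2.4] Fu 2.2 T [ 0.07 -0.69 -0.06] shank u -90.4
```

jog_arm --moves '[{"fingers": 1,"xyz": [0.08,0,0],"angular": [0,0,0]},{"fingers": 1,"xyz": [0.15,0,0],"angular": [0,0,0]},{"fingers": 1,"xyz": [0.15,0,0],"angular": [0,0,0]}]'

```text
clock: 13.75
position: [0.5146, 0.1802, 0.1157]
ee_rot: [-0.269, -3.13, 0.0]
force: [1.2, -0.0, -1.5]
width: 0.212
```

jog_arm --moves '[{"fingers": 1,"xyz": [0.08,0,0],"angular": [0,0,0]},{"fingers": 1,"xyz": [0.15,0,0],"angular": [0,0,0]},{"fingers": 1,"xyz": [0.15,0,0],"angular": [0,0,0]}]'

```text
clock: 14.12
position: [0.5132, 0.1804, 0.1157]
ee_rot: [-0.27, -3.13, 0.0]
force: [1.2, 0.2, -2.1]
width: 0.213
```

jog_arm --moves '[{"fingers": 1,"xyz": [0.1,0,0],"angular": [0,0,0]},{"fingers": 1,"xyz": [0.2,0,0],"angular": [0,0,0]},{"fingers": 1,"xyz": [0.2,0,0],"angular": [0,0,0]}]'

```text
clock: 14.5
position: [0.5111, 0.1808, 0.1157]
ee_rot: [-0.269, -3.13, 0.0]
force: [1.4, 0.3, -1.9]
width: 0.217
```

jog_arm --moves '[{"fingers": 1,"xyz": [0.1,0,0],"angular": [0,0,0]},{"fingers": 1,"xyz": [0.2,0,0],"angular": [0,0,0]},{"fingers": 1,"xyz": [0.2,0,0],"angular": [0,0,0]}]'

```text
clock: 14.88
position: [0.5092, 0.1811, 0.1157]
ee_rot: [-0.27, -3.13, 0.0]
force: [1.1, 0.9, -1.9]
width: 0.214
```

jog_arm --moves '[{"fingers": 1,"xyz": [0.1,0,0],"angular": [0,0,0]},{"fingers": 1,"xyz": [0.2,0,0],"angular": [0,0,0]},{"fingers": 1,"xyz": [0.2,0,0],"angular": [0,0,0]}]'

```text
clock: 15.25
position: [0.5074, 0.1814, 0.1158]
ee_rot: [0.27, 3.13, 0.0]
force: [1.9, 0.6, -2.6]
width: 0.216
```

```bash
python3 st.py; python3 pan.py
```

```text
t 15.25 pos [0.5074 0.1814 0.1158] w 0.216 F [ 1.9  0.6 -2.6] Fu 1.8 T [ 0.16 -0.8   0.03] shank u -99.4
img 1
[277 258  22  32 332] corner [0.5399 0.2278 0.006 ] u -75.0
```

jog_arm --moves '[{"fingers": 1,"xyz": [0.1,0,0],"angular": [0,0,0]},{"fingers": 1,"xyz": [0.2,0,0],"angular": [0,0,0]},{"fingers": 1,"xyz": [0.2,0,0],"angular": [0,0,0]}]'

```text
clock: 15.68
position: [0.5068, 0.1815, 0.1159]
ee_rot: [0.271, 3.128, 0.001]
force: [8.5, -1.0, -4.9]
width: 0.216
```

Stop felt (8.5 N, motion halted). A little more, then hold.

jog_arm --moves '[{"fingers": 1,"xyz": [0.03,0,0],"angular": [0,0,0]},{"fingers": 1,"xyz": [0.03,0,0],"angular": [0,0,0]},{"fingers": 1,"xyz": [0.03,0,0],"angular": [0,0,0]}]'

```text
clock: 16.05
position: [0.5067, 0.1815, 0.1159]
ee_rot: [0.271, 3.127, 0.001]
force: [8.0, -0.4, -6.5]
width: 0.214
```

```bash
python3 st.py; python3 pan.py
```

```text
t 16.05 pos [0.5067 0.1815 0.1159] w 0.214 F [ 8.  -0.4 -6.5] Fu 7.9 T [-0.02 -2.31  0.02] shank u -100.0
img 1
[277 258  22  32 333] corner [0.5399 0.2278 0.006 ] u -75.0
```

jog_arm --moves '[{"fingers": 1,"xyz": [0.04,0,0.04],"angular": [0,0,0]},{"fingers": 1,"xyz": [0.04,0,0.04],"angular": [0,0,0]},{"fingers": 1,"xyz": [0.04,0,0.04],"angular": [0,0,0]},{"fingers": 1,"xyz": [0.04,0,0.04],"angular": [0,0,0]}]'

```text
clock: 16.6
position: [0.5066, 0.1816, 0.1157]
ee_rot: [0.271, 3.127, 0.001]
force: [9.0, -0.4, -6.0]
width: 0.215
```

```bash
python3 st.py
```

```text
t 16.6 pos [0.5066 0.1816 0.1157] w 0.215 F [ 9.  -0.4 -6. ] Fu 9.0 T [-0.15 -2.37  0.  ] shank u -100.2
```

jog_arm --moves '[{"fingers": 1,"xyz": [0.04,0,0.03],"angular": [0,0,0]},{"fingers": 1,"xyz": [0.04,0,0.03],"angular": [0,0,0]},{"fingers": 1,"xyz": [0.04,0,0.03],"angular": [0,0,0]},{"fingers": 1,"xyz": [0.04,0,0.03],"angular": [0,0,0]},{"fingers": 1,"xyz": [0.04,0,0.03],"angular": [0,0,0]}]'

```text
clock: 17.23
position: [0.5064, 0.1816, 0.1156]
ee_rot: [0.271, 3.126, 0.001]
force: [8.1, -0.8, -2.7]
width: 0.216
```

```bash
python3 st.py
```

```text
t 17.23 pos [0.5064 0.1816 0.1156] w 0.216 F [ 8.1 -0.8 -2.7] Fu 8.1 T [-0.15 -2.47 -0.01] shank u -100.3
```

jog_arm --moves '[{"fingers": 1,"xyz": [0.02,0,0],"angular": [0,0,0]},{"fingers": 1,"xyz": [0.02,0,0],"angular": [0,0,0]},{"fingers": 1,"xyz": [0.02,0,0],"angular": [0,0,0]}]'

```text
clock: 17.6
position: [0.5064, 0.1816, 0.1156]
ee_rot: [0.271, 3.126, 0.001]
force: [9.1, -0.3, -3.4]
width: 0.213
```

```bash
python3 st.py
```

```text
t 17.6 pos [0.5064 0.1816 0.1156] w 0.213 F [ 9.1 -0.3 -3.4] Fu 9.1 T [-0.22 -2.6  -0.01] shank u -100.4
```

jog_arm --moves '[{"fingers": 1,"xyz": [0.04,0,0],"angular": [0,0,0]},{"fingers": 1,"xyz": [0.08,0,0],"angular": [0,0,0]},{"fingers": 1,"xyz": [0.08,0,0],"angular": [0,0,0]},{"fingers": 1,"xyz": [0.08,0,0],"angular": [0,0,0]},{"fingers": 1,"xyz": [0.08,0,0],"angular": [0,0,0]},{"fingers": 1,"xyz": [0.08,0,0],"angular": [0,0,0]}]'

```text
clock: 18.35
position: [0.5061, 0.1816, 0.1156]
ee_rot: [0.272, 3.125, 0.002]
force: [11.6, -2.1, -5.4]
width: 0.217
```

```bash
python3 st.py
```

```text
t 18.35 pos [0.5061 0.1816 0.1156] w 0.217 F [11.6 -2.1 -5.4] Fu 11.7 T [-0.25 -3.08  0.03] shank u -100.7
```

About 10–11 N is being leaned on the stop. Hold briefly, then relax forward, lower to the insertion level.

jog_arm --moves '[{"fingers": 1,"xyz": [0,0,0],"angular": [0,0,0]},{"fingers": 1,"xyz": [0,0,0],"angular": [0,0,0]},{"fingers": 1,"xyz": [0,0,0],"angular": [0,0,0]},{"fingers": 1,"xyz": [0,0,0],"angular": [0,0,0]},{"fingers": 1,"xyz": [-0.2,0,0],"angular": [0,0,0]},{"fingers": 1,"xyz": [-0.4,0,0],"angular": [0,0,0]},{"fingers": 1,"xyz": [-0.8,0,0.1],"angular": [0,0,0]},{"fingers": 1,"xyz": [-1.2,0,0.1],"angular": [0,0,0]},{"fingers": 1,"xyz": [-1.2,0,0.1],"angular": [0,0,0]}]'

```text
clock: 19.48
position: [0.5151, 0.18, 0.1138]
ee_rot: [-0.27, -3.129, 0.0]
force: [0.5, -0.9, -0.7]
width: 0.217
```

```bash
python3 st.py; python3 pan.py;python3 - <<'E'
from h import *
s=arm.observe(); a=cam('scene'); im=imaging.get_image('scene')[:,:,::-1].copy(); cv2.imwrite('pics/s9.png',im)
Rm=R.from_rotvec(s['ee_rot']).as_matrix(); P=[s['position']+Rm@np.array(q) for q in([0,0,.0757],[0,0,.031],[-.03,0,.0757],[-.03,0,.0637])]
u0,v0=proj(a,P).mean(0).astype(int)-[40,30]
A=cv2.resize(im[v0:v0+60,u0:u0+80],(800,600),interpolation=cv2.INTER_CUBIC)
cv2.imwrite('pics/s9c.png',A); print(((proj(a,P)-[u0,v0]+.5)*10).round())
E
```

```text
t 19.48 pos [0.5151 0.18   0.1138] w 0.217 F [ 0.5 -0.9 -0.7] Fu 0.6 T [ 0.12 -0.15  0.03] shank u -91.6
img 1
[277 259  20  31 307] corner [0.5399 0.2278 0.006 ] u -75.0
[[465. 375.]
 [463. 239.]
 [364. 322.]
 [363. 286.]]
```

View pics/s9c.png

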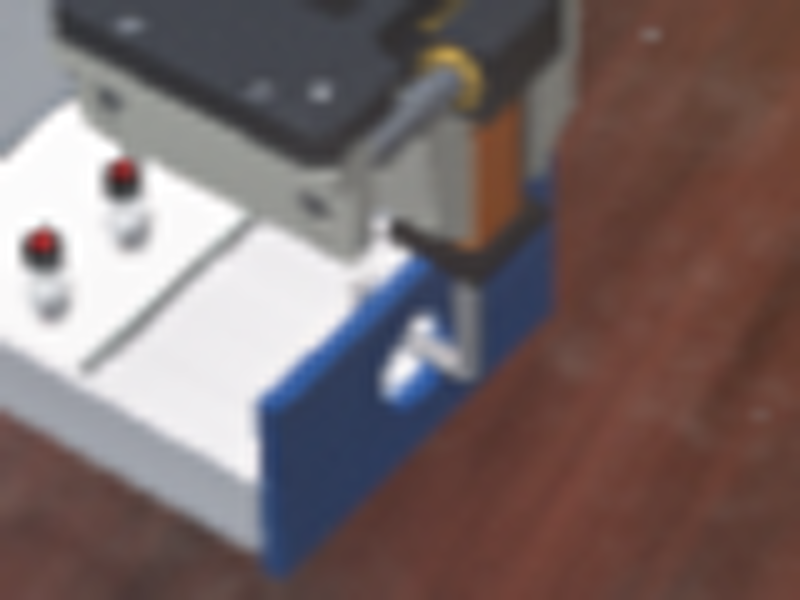

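The tray stays out (about 95 mm), with the foot still through the upper part of the hole at (430,345). Lower to the hole centre, then back out.

jog_arm --moves '[{"fingers": 1,"xyz": [0,0,0.3],"angular": [0,0,0]},{"fingers": 1,"xyz": [0,0,0.6],"angular": [0,0,0]},{"fingers": 1,"xyz": [0,0,0.77],"angular": [0,0,0]},{"fingers": 1,"xyz": [0,0,0.77],"angular": [0,0,0]}]'

```text
clock: 20.08
position: [0.515, 0.18, 0.1061]
ee_rot: [-0.269, -3.13, 0.0]
force: [0.9, 0.3, -0.4]
width: 0.215
```

```bash
python3 st.py; python3 pan.py
```

```text
t 20.08 pos [0.515  0.18   0.1061] w 0.215 F [ 0.9  0.3 -0.4] Fu 0.9 T [ 0.05 -0.19  0.04] shank u -91.7
img 1
[277 260  19  30 293] corner [0.5399 0.2278 0.006 ] u -75.0
```

jog_arm --moves '[{"fingers": 1,"xyz": [0.4,0,0],"angular": [0,0,0]},{"fingers": 1,"xyz": [0.8,0,0],"angular": [0,0,0]},{"fingers": 1,"xyz": [1.1,0,0],"angular": [0,0,0]},{"fingers": 1,"xyz": [1.1,0,0],"angular": [0,0,0]}]'

```text
clock: 20.62
position: [0.504, 0.182, 0.1064]
ee_rot: [0.269, 3.13, -0.0]
force: [0.7, -0.6, -0.7]
width: 0.216
```

```bash
python3 st.py; python3 pan.py
```

```text
t 20.62 pos [0.504  0.182  0.1064] w 0.216 F [ 0.7 -0.6 -0.7] Fu 0.8 T [ 0.07 -0.17  0.04] shank u -102.8
img 1
[277 264  19  26 264] corner [0.5399 0.2278 0.006 ] u -75.0
```

jog_arm --moves '[{"fingers": 1,"xyz": [1,0,0],"angular": [0,0,0]},{"fingers": 1,"xyz": [2,0,0],"angular": [0,0,0]},{"fingers": 1,"xyz": [4,0,0],"angular": [0,0,0]},{"fingers": 1,"xyz": [4,0,-3],"angular": [0,0,0]},{"fingers": 1,"xyz": [4,0,-7],"angular": [0,0,0]},{"fingers": 1,"xyz": [4,0,-7.5],"angular": [0,0,0]}]'

```text
clock: 21.42
position: [0.4654, 0.1899, 0.1837]
ee_rot: [0.268, 3.126, 0.003]
force: [-0.3, -0.1, -1.4]
width: 0.215
```

```bash
python3 st.py; python3 pan.py; python3 - <<'E'
from h import *
s=arm.observe(); Rm=R.from_rotvec(s['ee_rot']).as_matrix(); print((Rm.T@(np.array([.4616,-.182,.181])-s['position'])*100).round(2), (R.from_matrix(Rm).inv()*R.from_rotvec([.206,-3.135,0])).as_rotvec())
E
```

```text
t 21.42 pos [0.4654 0.1899 0.1837] w 0.215 F [-0.3 -0.1 -1.4] Fu -0.3 T [ 0.16 -0.2   0.04] shank u -142.2
img 1
[277 249  29  41 481] corner [0.5399 0.2278 0.006 ] u -75.0
[ -6.   -36.65   0.16] [ 0.00070274  0.00268908 -0.30289018]
```

Unhooked and the tray stayed put. Back to above the rest.

jog_arm --moves '[{"fingers": 1,"xyz": [-1,-6,0],"angular": [0,0,-0.1]},{"fingers": 1,"xyz": [-2,-12,0],"angular": [0,0,-0.2]},{"fingers": 1,"xyz": [-3,-18,0],"angular": [0,0,-0.303]},{"fingers": 1,"xyz": [-4,-24,0],"angular": [0,0,-0.303]},{"fingers": 1,"xyz": [-5,-30,0],"angular": [0,0,-0.303]},{"fingers": 1,"xyz": [-6,-36,0],"angular": [0,0,-0.303]},{"fingers": 1,"xyz": [-6,-36.65,0],"angular": [0,0,-0.303]},{"fingers": 1,"xyz": [-6,-36.65,0],"angular": [0,0,-0.303]},{"fingers": 1,"xyz": [-6,-36.65,0],"angular": [0,0,-0.303]}]'

```text
clock: 22.6
position: [0.4612, -0.1806, 0.181]
ee_rot: [0.21, -3.134, -0.001]
force: [0.1, 0.2, -0.1]
width: 0.215
```

```bash
python3 st.py; python3 - <<'E'
from h import *
s=arm.observe(); Rm=R.from_rotvec(s['ee_rot']).as_matrix(); print((Rm.T@(np.array([.4616,-.182,.0907])-s['position'])*100).round(2), (R.from_matrix(Rm).inv()*R.from_rotvec([.206,-3.135,0])).as_rotvec())
a,im=snap('scene','pics/s10.png')
P=[s['position']+Rm@np.array(q) for q in([0,0,.031],[0,0,.0757],[-.03,0,.0757],[-.03,0,.0637])]
P+= [np.array(p) for p in ([.4616,-.182,.06],)]
u0,v0=proj(a,P).mean(0).astype(int)-[40,30]
A=cv2.resize(im[v0:v0+60,u0:u0+80],(800,600),interpolation=cv2.INTER_CUBIC)
cv2.imwrite('pics/s10c.png',A); print(((proj(a,P)-[u0,v0]+.5)*10).round())
# dark/bright silhouette of shank in s3 (right after lift) vs now
b=cv2.imread('pics/s3.png'); 
q3=proj(a,[[.4619,-.1822,.1613]])[0]; q=proj(a,[s['position']])[0]; print(q3,q)
E
```

```text
t 22.6 pos [ 0.4612 -0.1806  0.181 ] w 0.215 F [ 0.1  0.2 -0.1] Fu 0.1 T [ 0.1  -0.13  0.07] shank u -85.2
[-0.02 -0.15  9.03] [ 0.0007931  -0.00049053  0.00256206]
[[468. 193.]
 [453. 328.]
 [348. 309.]
 [351. 273.]
 [439. 456.]]
[373.62224751 156.93785726] [374.33830734 151.05716384]
```

jog_arm --moves '[{"fingers": 1,"xyz": [0,-0.1,2],"angular": [0,0,0.0025]},{"fingers": 1,"xyz": [0,-0.1,3.5],"angular": [0,0,0.0025]},{"fingers": 1,"xyz": [0,-0.1,3.5],"angular": [0,0,0.0025]},{"fingers": 1,"xyz": [0,-0.1,3.5],"angular": [0,0,0.0025]},{"fingers": 1,"xyz": [0,-0.1,3.5],"angular": [0,0,0.0025]}]'

```text
clock: 23.28
position: [0.4618, -0.1835, 0.1469]
ee_rot: [-0.202, 3.134, -0.001]
force: [-0.4, 0.0, -1.1]
width: 0.215
```

```bash
python3 st.py; python3 - <<'E'
from h import *
s=arm.observe(); Rm=R.from_rotvec(s['ee_rot']).as_matrix(); print((Rm.T@(np.array([.4616,-.182,.0907])-s['position'])*100).round(2), (R.from_matrix(Rm).inv()*R.from_rotvec([.206,-3.135,0])).as_rotvec())
a,im=snap('scene','pics/s11.png'); b=cv2.imread('pics/s3.png')
q3=proj(a,[[.4619,-.1822,.1613]])[0]; q=proj(a,[s['position']])[0]
# hook patch (flange..foot) in s3, searched in the new image relative to the TCP
for du,dv,w,h in((-12,14,22,22),(-12,22,14,14),(-6,-10,30,20)):
    x,y=(q3+[du,dv]).round().astype(int); t=b[y:y+h,x:x+w]
    X,Y=(q+[du,dv]).round().astype(int); r=6
    m=cv2.matchTemplate(im[Y-r:Y+h+r,X-r:X+w+r],t,cv2.TM_CCOEFF_NORMED); _,v,_,l=cv2.minMaxLoc(m); print(v,np.array(l)-r+[X,Y]-np.array([x,y])-(q-q3))
E
```

```text
t 23.28 pos [ 0.4618 -0.1835  0.1469] w 0.215 F [-0.4  0.  -1.1] Fu -0.4 T [ 0.06 -0.16  0.05] shank u -84.1
[0.01 0.16 5.62] [-0.00050021  0.0006737  -0.00247699]
0.7785131335258484 [ 0.30684214 -4.23218203]
0.6509783267974854 [ 1.30684214 -4.23218203]
0.7796168923377991 [ 0.30684214 -4.23218203]
```

```bash
python3 - <<'E'
from h import *
a=cam('scene'); b=cv2.imread('pics/s3.png'); im=cv2.imread('pics/s11.png'); s=arm.observe()
o=[]
for I,p,rv in((b,[.4619,-.1822,.1613],[-.205,3.134,-.0015]),(im,s['position'],s['ee_rot'])):
    q=proj(a,[p])[0]; u,v=(q-[32,20]).astype(int)
    A=cv2.resize(I[v:v+70,u:u+50],None,fx=8,fy=8,interpolation=cv2.INTER_CUBIC)
    Rm=R.from_rotvec(rv).as_matrix()
    for k in ([0,0,.031],[0,0,.0757],[-.03,0,.0757],[-.03,0,.0637]):
        x=((proj(a,[np.array(p)+Rm@np.array(k)])[0]-[u,v]+.5)*8).astype(int); cv2.circle(A,tuple(int(i) for i in x),3,(0,255,0),1)
    o.append(A)
cv2.imwrite('pics/cmp.png',np.hstack(o))
E
```

```text
(no output)
```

View pics/cmp.png

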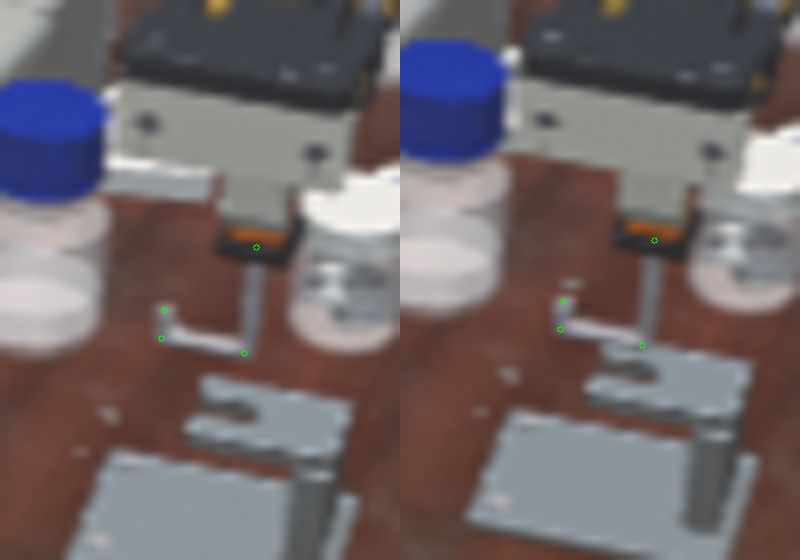

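The hook sits in the grip exactly as at the pick (the drawn points coincide with shank, foot and tip). Correct y by 1.5 mm and go down.

jog_arm --moves '[{"fingers": 1,"xyz": [0,0.15,0],"angular": [0,0,-0.0025]},{"fingers": 1,"xyz": [0,0.15,0],"angular": [0,0,-0.0025]},{"fingers": 1,"xyz": [0,0.15,1],"angular": [0,0,-0.0025]},{"fingers": 1,"xyz": [0,0.15,2],"angular": [0,0,-0.0025]},{"fingers": 1,"xyz": [0,0.15,2],"angular": [0,0,-0.0025]}]'

```text
clock: 23.95
position: [0.4604, -0.1819, 0.1251]
ee_rot: [0.206, -3.133, -0.001]
force: [-1.0, 0.4, -1.0]
width: 0.219
```

```bash
python3 st.py; python3 - <<'E'
from h import *
s=arm.observe(); Rm=R.from_rotvec(s['ee_rot']).as_matrix(); print((Rm.T@(np.array([.4616,-.182,.0907])-s['position'])*100).round(2))
E
```

```text
t 23.95 pos [ 0.4604 -0.1819  0.1251] w 0.219 F [-1.   0.4 -1. ] Fu -1.0 T [ 0.08 -0.12 -0.  ] shank u -85.7
[-0.12 -0.03  3.44]
```

jog_arm --moves '[{"fingers": 1,"xyz": [-0.1,0,0.8],"angular": [0,0,0]},{"fingers": 1,"xyz": [-0.1,0,1.6],"angular": [0,0,0]},{"fingers": 1,"xyz": [-0.1,0,2.4],"angular": [0,0,0]},{"fingers": 1,"xyz": [-0.1,0,3.0],"angular": [0,0,0]},{"fingers": 1,"xyz": [-0.1,0,3.0],"angular": [0,0,0]},{"fingers": 1,"xyz": [-0.1,0,3.0],"angular": [0,0,0]}]'

```text
clock: 24.7
position: [0.4624, -0.1819, 0.0964]
ee_rot: [-0.206, 3.135, -0.0]
force: [0.2, 1.3, -1.6]
width: 0.214
```

```bash
python3 st.py
```

```text
t 24.7 pos [ 0.4624 -0.1819  0.0964] w 0.214 F [ 0.2  1.3 -1.6] Fu -0.0 T [ 0.09 -0.18  0.  ] shank u -83.8
```

jog_arm --moves '[{"fingers": 1,"xyz": [0.07,0,0.2],"angular": [0,0,0]},{"fingers": 1,"xyz": [0.07,0,0.4],"angular": [0,0,0]},{"fingers": 1,"xyz": [0.07,0,0.5],"angular": [0,0,0]},{"fingers": 1,"xyz": [0.07,0,0.55],"angular": [0,0,0]},{"fingers": 1,"xyz": [0.07,0,0.55],"angular": [0,0,0]}]'

```text
clock: 25.32
position: [0.4616, -0.182, 0.0908]
ee_rot: [-0.206, 3.135, 0.0]
force: [-0.8, 0.3, -1.0]
width: 0.211
```

```bash
python3 st.py
```

```text
t 25.32 pos [ 0.4616 -0.182   0.0908] w 0.211 F [-0.8  0.3 -1. ] Fu -0.8 T [ 0.09 -0.11 -0.03] shank u -84.6
```

jog_arm --moves '[{"fingers": 1,"xyz": [0,0,0.05],"angular": [0,0,0]},{"fingers": 1,"xyz": [0,0,0.05],"angular": [0,0,0]},{"fingers": 1,"xyz": [0,0,0.05],"angular": [0,0,0]}]'

```text
clock: 25.7
position: [0.4616, -0.1821, 0.0906]
ee_rot: [-0.206, 3.135, -0.001]
force: [-1.6, 0.7, 5.6]
width: 0.209
```

```bash
python3 st.py
```

```text
t 25.7 pos [ 0.4616 -0.1821  0.0906] w 0.209 F [-1.6  0.7  5.6] Fu -1.7 T [ 0.16  0.33 -0.04] shank u -84.5
```

Seated (+5.6 N). Release and lift away.

jog_arm --moves '[{"fingers": 1,"xyz": [0,0,-0.03],"angular": [0,0,0]},{"fingers": 1,"xyz": [0,0,-0.03],"angular": [0,0,0]},{"fingers": 0.2,"xyz": [0,0,-0.03],"angular": [0,0,0]},{"fingers": -0.2,"xyz": [0,0,-0.03],"angular": [0,0,0]},{"fingers": -0.2,"xyz": [0,0,-0.03],"angular": [0,0,0]},{"fingers": -0.2,"xyz": [0,0,-0.03],"angular": [0,0,0]},{"fingers": -0.2,"xyz": [0,0,-0.03],"angular": [0,0,0]},{"fingers": -0.2,"xyz": [0,0,-2],"angular": [0,0,0]},{"fingers": -0.2,"xyz": [0,0,-6],"angular": [0,0,0]},{"fingers": -0.2,"xyz": [0,0,-12],"angular": [0,0,0]},{"fingers": -0.2,"xyz": [0,0,-15],"angular": [0,0,0]},{"fingers": -0.2,"xyz": [0,0,-15],"angular": [0,0,0]}]' --grip_force 20

```text
clock: 27.2
position: [0.4629, -0.1823, 0.2426]
ee_rot: [-0.205, 3.131, -0.004]
force: [0.6, -0.2, -0.2]
width: 0.602
```

```bash
python3 st.py; python3 pan.py; python3 - <<'E'
from h import *
c,im=snap('wrist','pics/w12.png'); a,sc=snap('scene','pics/s12.png'); b=cv2.imread('pics/scene0.png')
t,top=snap('top','pics/t12.png')
for I in(b,sc): print('orange',[ (x[0],x[1]) for x in blobs(mask(I,(6,120,80),(17,255,255)),60) if x[0][0]<380 and x[0][1]<200])
print('wrist',[x for x in blobs(mask(im,(6,120,80),(17,255,255)),200) if 250<x[0][0]<400])
# changes in the rest/jars region
R0=(slice(90,240),slice(330,460)); d=cv2.absdiff(b[R0],sc[R0]).max(2); m=(d>60).astype(np.uint8)
print('diff',[(x[0]+[330,90],x[1]) for x in blobs(m,6)])
for n in ((330,355,140,165),(375,400,100,120),(300,330,330,365),(200,225,260,290)):
    for I in (b,sc): print(n,[x[0]+[n[0],n[2]] for x in blobs(mask(I[n[2]:n[3],n[0]:n[1]],(100,150,60),(125,255,255)),25)],end=' ')
    print()
# project expected top of handle into wrist
print(proj(c,[[.4616,-.182,.111]]))
E
```

```text
t 27.2 pos [ 0.4629 -0.1823  0.2426] w 0.602 F [ 0.6 -0.2 -0.2] Fu 0.6 T [ 0.09 -0.17 -0.03] shank u -83.3
img 1
[277 247  29  43 498] corner [0.5399 0.2278 0.006 ] u -75.0
orange [(array([371.5, 178.9]), array([367, 170,  10,  18, 134], dtype=int32))]
orange [(array([371.5, 178.8]), array([367, 170,  10,  18, 136], dtype=int32))]
wrist [(array([364.2,  43.6]), array([ 146,   12,  442,   68, 1125], dtype=int32)), (array([313.7, 186.7]), array([302, 175,  25,  32, 397], dtype=int32))]
diff [(array([378.8, 106.3]), array([ 29,   0,  39,  35, 575], dtype=int32)), (array([390.9,  91.8]), array([60,  0,  3,  5,  9], dtype=int32)), (array([396.6,  91.9]), array([63,  0,  8,  7, 27], dtype=int32)), (array([373.4, 137.5]), array([41, 45,  6,  6, 30], dtype=int32))]
(330, 355, 140, 165) [array([345.8, 152.8])] (330, 355, 140, 165) [array([345.9, 152.8])] 
(375, 400, 100, 120) [array([389.1, 110.9])] (375, 400, 100, 120) [] 
(300, 330, 330, 365) [array([316.2, 347.5])] (300, 330, 330, 365) [array([316.2, 347.6])] 
(200, 225, 260, 290) [array([212.7, 271.4])] (200, 225, 260, 290) [array([212.7, 271.2])] 
[[314.67501766 194.89137624]]
```

The hook is back within 0.1 px of its first image position, the tray is still drawn out, and the bystanders in view are unchanged. The back bottle is hidden behind the raised gripper in the scene view, but nothing came near it.

```bash
python3 -c "
from cell import job
print(job.sign_off())"
```

```text
the job is handed in; nothing more can be done
None
```

The tray is drawn out against its stop, the hook is back on its rest, and the job is handed in at about 27 s of the 64 s allowed.

- **Pull:** I took the hook off its rest, put the tip through the hole and lifted it to catch. The tray came out until the stop was felt at about 95 mm, an estimate from the camera images.
- **Lean on the stop:** I leaned on the stop for about 2 to 3 s, building from about 8 N to 11.7 N at the last reading, with noise of about ±1 N. Forces were read only at the end of each move. The hook also pressed up on the front by a few newtons. The highest combined reading was about 13 N.
- **Unhook:** The tray did not move while I unhooked. In the scene camera its front corner stayed at −75.0 mm throughout.
- **Hook on its rest:** I lowered it until it seated at +5.6 N, released it and lifted clear. The handle's image centre is within 0.1 px of where it started.
- **Bystanders:** All the caps I could see are within 0.2 px of where they were. The lidded jar's area of the scene image shows no change.
- **Not confirmed:** The blue-capped bottle at the back right was hidden by the gripper in the last scene picture. The arm stayed well clear of it. I took a last top view but did not analyse it.
- **One check that disagreed:** An automatic image match before putting the hook back suggested a shift of about 4 px. A side-by-side view showed the hook had not moved in the grip.

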